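# Roll the poster tube over the pasted label and leave it on the fold

## Task

Use the cardboard poster tube as a roller to press down the paper label freshly pasted in the open card folder: with fingertips pushing only on the top of the tube, roll it (do not let it skid) forward over the label, stop it lying centred along the folder's fold line, and take the hand away with the tube staying there. Never pick the tube up or push it from low behind, and leave the other things on the desk where they are.

Things in the scene. Friction and masses are not known exactly. Their poses are not given: they have to be found in the camera images.
- folder: Open manila card folder lying flat, fixed to the desk: 380 (its x) x 240 (its y) x 4 mm thick. Origin at the centre of its underside, on the desk. The dark fold line runs along its y axis at x = 0 across the full 240 mm. Its +x axis is the rolling direction, from the tube over the label to the fold; from the robot that is roughly right to left.
- fold (a point): Middle of the fold line, on the folder's upper face (4 mm above the desk); axes parallel to the folder's: y along the fold, +x onwards in the rolling direction.
- label (a point): Centre of the white pasted paper label, flat on the folder 55 mm before the fold (label 40 mm along the folder's x by 110 mm along y, no thickness to speak of).
- tube: Closed cardboard poster tube with white end caps: rigid cylinder, 60 mm diameter, 180 mm long, 0.3 to 0.56 kg, loose on the folder 90 to 150 mm before the fold. It rolls with slight resistance and soon stops when let go slowly. Origin at its centre, 34 mm above the desk (top of tube 64 mm above the desk). y is its axis, nearly parallel to the fold; x and z turn as it rolls.
- tube_center (a point): Centre of the tube, on its axis, half-way along.
- tube_strip (a point): Middle of the 12 mm wide white paper strip stuck lengthwise on the tube, on its surface (30 mm from the axis); at the start it is on the very top. When rolled without skidding it is underneath after 94 mm of travel.
- stapler: Stapler, 130 x 35 x 50 mm, standing on the folder 125 mm or so past the fold; origin under its centre. Leave alone.
- glue_stick: White glue stick, upright, 28 mm across, 90 mm tall, beside the folder; origin under its centre. Leave alone.
- eraser: White eraser, 45 x 22 x 13 mm, beside the folder; origin under its centre. Leave alone.
- clip_tin: Round steel paper-clip tin, 60 mm across, 22 mm tall, beside the folder; origin under its centre. Leave alone.
- tape_dispenser: Tape dispenser, 120 x 50 mm, 70 mm tall, beside the folder on the robot's side; origin under its centre. Leave alone.
- mug: White mug, 80 mm across, 90 mm tall, to the right of the folder; origin under its centre. Leave alone.
- fluid_bottle: Small white correction-fluid bottle, 32 mm across, 75 mm tall, to the right; origin under its centre. Leave alone.
There are look-alikes about, which are no part of the job. Of the things that look like the tube, the smallest one is meant.

How it is judged:
On the way:
1. the tube has rolled, not skidded, half a turn forward: its paper strip is underneath (within about 50 degrees) after 70 to 120 mm of travel (z of tube_strip in the frame of fold below 0.011 m and distance of tube_center from where it was at the start of the episode between 0.07 and 0.12 m).
At the end, for the whole second after the job is handed in: The tube lies at rest on the folder, its centre within 10 mm of the fold line across it and within 30 mm of the fold's middle along it, its axis within 12 degrees of the fold (x of tube_center in the frame of fold between -0.01 and 0.01 m and y of tube_center in the frame of fold between -0.03 and 0.03 m and z of tube_center in the frame of fold between 0.026 and 0.034 m and angle between the y axis of tube and the y axis of fold, either way round below 0.21 rad and linear speed of tube below 0.01 m/s and angular speed of tube below 0.3 rad/s); the robot touches nothing.
It fails at once if the tube is lifted off the folder (more than 8 mm) or stood up on end (z of tube_center in the frame of fold above 0.038 m or angle between tube's own y axis and vertical below 1.4 rad or angle between tube's own y axis and vertical above 1.74 rad).
It fails at once if the fingers push the tube from low down, below its mid-height, instead of on its top (contact force between the fingers and tube above 0.5 N and height (world z) of the grasp point below 0.055 m).
It fails at once if another thing on the desk is moved by more than 20 mm (distance of any of stapler, glue_stick, eraser, clip_tin, tape_dispenser, mug, fluid_bottle from where it was at the start of the episode above 0.02 m).
It also fails if it takes over 61 s, if anything falls off the work surface, if the arm or the gripper's body presses on something with over 40 N, if the wrist force passes 120 N, or if a joint passes its speed limit or range.

## Robot

A 6-joint arm with a two-finger parallel gripper is mounted at the origin on the work surface. World frame = base frame: x ahead of the robot, y to its left, z up, the work surface at z = 0. Lengths are in m, angles in rad, forces in N, time in s.
With the tool pointing down it reaches from about 0.275 to 0.875 m from the base axis. Payload 12.5 kg.
Tool frame: the origin (TCP) lies at the very end of the fingers, on their centre line; the grasp point (between the pads) lies 19 mm behind it; x points along the fingers, y is the direction in which the jaws open and shut, and the axes are right-handed (so a half turn about x gives the same grasp; the last joint's range is limited). The gripper opens to 85 mm and grips with 20 to 120 N. Pads are 22 mm wide; open, the fingers measure 114 mm over their backs; the gripper's body (76 mm by 85 mm) begins 54 mm behind the grasp point. The pads swing forward as they close: fully open they stand 13 mm farther back than shut.
Start: joints at [-1.328, 0.351, 1.652, -0, 1.139, -0.085], TCP at [0.177, -0.521, 0.231] pointing down, gripper open.
Joint ranges: [-2.75, 2.75], [-0.79, 2.1], [0.01, 2.65], [-1.57, 4.71], [0.07, 3.14], [-2.87, 2.87]. Speed limits (rad/s): [2.22, 2.22, 2.79, 3.14, 3.14, 3.14].

## Interface

Orientations are given as a 3x3 rotation matrix whose columns are the frame's x, y, z axes.
In Python, from bench import manip gives the robot as it stands. Calls block until the motion is done:
- manip.move_ptp(position, orientation): joint-space move of the TCP to a pose.
- manip.move_l(position, attitude=None, max_speed=0.15): straight line of the TCP; attitude=None keeps the orientation; max_speed is the mean speed in m/s.
- manip.move_j(angles): joint-space move.
- manip.set_gripper(opening, effort=None): opening from 0.0 (shut) to 1.0 (fully open); effort is the grip in N (None keeps the last); returns when the fingers have stopped.
- manip.dwell(seconds).
- manip.inverse_kinematics(position, orientation): joint angles nearest the present ones, or None.
- manip.grab_frame(name): name is "side" or "top"; returns (picture, depth): 420x560x3 uint8, red, green, blue; 420x560 float32, m along the optical axis (not along the pixel's ray), 0 where there is no reading.
- manip.get_calibration(name): a dict with "camera_matrix" (3x3 intrinsics, pixels), "R" (3x3) and "t" (3): a world point X has camera coordinates R X + t. Camera axes: x right, y down, z forward; pixel columns grow to the right and rows downward; lengths in m; the calibration is good to about 2 mm. A picture is of the moment at which its call begins. get_calibration takes no time and is no camera call.
A pose or a line that the arm cannot do raises manip.Unreachable and nothing moves.
- manip.sign_off(): hands the job in, once; it reports no verdict.
Trained networks look in the newest picture that a camera, given by its name, has taken for a name from the list of things; names that differ only in an ending like _2 or _b are one class to them, and where a whole thing is asked for, a point or a joint stands for the part that bears it (a point fixed in the world has none). Each returns a list of dicts, best first, with "confidence" (0 to 1); they miss things now and then, are a little off and sometimes report something else, mostly with a low value. They report only what shows in the picture. A call takes as long as a camera call. They do not tell look-alikes from the thing itself.
- manip.look_for(camera, name): "at" ([x, y, z] in m, in world coordinates, good to about 4 mm: the middle of the surface that is visible of it).
Readings, each from a call of its own:
- manip.current_time(): time.
- manip.current_qpos(): joint angles.
- manip.current_joint_vel(): joint speeds.
- manip.current_joint_torque(): joint torques, N m.
- manip.current_ee_pos(): TCP position.
- manip.current_tcp_rot(): TCP orientation.
- manip.current_force(): force on the tool from outside, world axes, zero at the start.
- manip.current_ft_torque(): the same for the moment, N m.
- manip.current_grip_width(): opening from 0.0 (shut) to 1.0 (fully open).
Only numpy, scipy, OpenCV 4.12 (cv2) and the standard library are available. Lean on these libraries where they do the work, as an engineer would, in place of code of your own. Each camera call takes 0.05 s, during which the arm holds its last target. There are 200 camera calls.

## Working session

There is one attempt and no reset: what is moved stays moved. The work goes in short steps, each a Python script; the robot and the scene stay as the last script left them, time stands still between calls to the robot, and variables do not carry over. Pictures are saved under pics/ and viewed, about 8 in all and at most 12, crops included, and the job is handed in when it is done.

```bash
mkdir -p pics
python3 - <<'E'
from bench import manip as m
import cv2,numpy as np
for c in("top","side"):
    p,d=m.grab_frame(c); cv2.imwrite(f"pics/{c}0.png",p[:,:,::-1]); np.save(f"pics/{c}0.npy",d)
    k=m.get_calibration(c); print(c,k["camera_matrix"].tolist(),np.round(k["R"],3).tolist(),k["t"])
    for n in("tube","tube_strip","label","folder","stapler"):
        print(n,[(np.round(r["at"],3).tolist(),round(r["confidence"],2)) for r in m.look_for(c,n)])
print(m.current_time())
E
```

```text
top [[387.6924651650201, 0.0, 282.59279082891425], [0.0, 387.6924651650201, 206.02474583690937], [0.0, 0.0, 1.0]] [[-0.029, -1.0, -0.012], [-0.996, 0.03, -0.088], [0.089, 0.01, -0.996]] [-0.05138407  0.5420118   0.78266181]
tube [([0.285, -0.247, 0.08], 0.93), ([0.582, -0.047, 0.06], 0.92), ([0.77, -0.316, 0.076], 0.91)]
tube_strip [([0.77, -0.316, 0.078], 0.88), ([0.583, -0.041, 0.059], 0.79), ([0.288, -0.244, 0.078], 0.63)]
label [([0.569, 0.078, 0.002], 0.71)]
folder [([0.575, 0.075, 0.009], 0.81)]
stapler [([0.564, 0.192, 0.049], 0.74)]
side [[503.154282140791, 0.0, 272.94943110446343], [0.0, 503.154282140791, 210.12487146916433], [0.0, 0.0, 1.0]] [[-0.874, -0.486, -0.015], [-0.312, 0.584, -0.749], [0.373, -0.65, -0.662]] [0.4305752  0.26974536 0.85922079]
tube [([0.576, -0.02, 0.058], 0.97), ([0.769, -0.3, 0.064], 0.97), ([0.34, -0.177, 0.069], 0.7)]
tube_strip [([0.574, -0.023, 0.048], 0.9), ([0.554, 0.113, 0.001], 0.61), ([0.768, -0.301, 0.066], 0.59), ([0.332, -0.174, 0.068], 0.57)]
label [([0.553, 0.112, 0.002], 0.71)]
folder [([0.554, 0.107, -0.001], 0.94)]
stapler [([0.566, 0.206, 0.051], 0.77)]
0.6
```

View pics/top0.png

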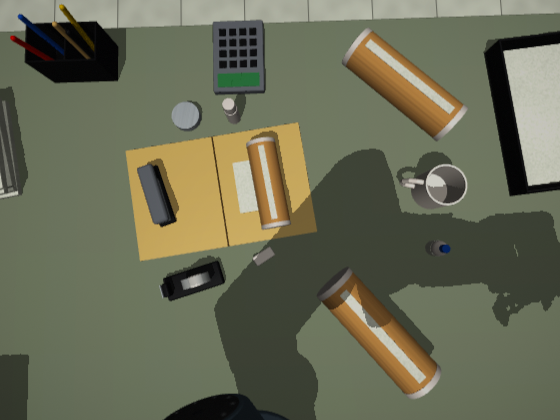

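View pics/side0.png

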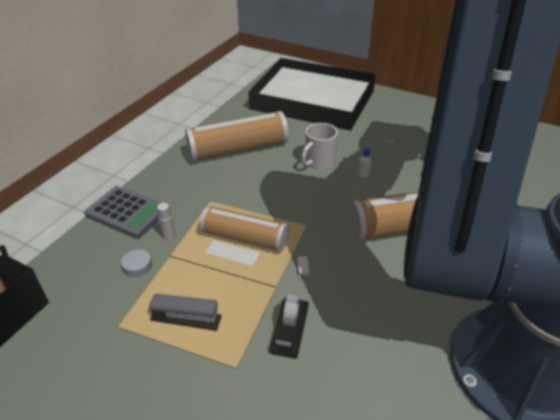

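The top view shows three tube look-alikes: (268,183) on the folder, (404,84) and (380,335) on the desk. The one on the folder is the shortest and thinnest, and it lies just before the label, so it fits. I'll measure it and confirm in a crop.

```bash
cat > h.py <<'E'
from bench import manip as m
import cv2,numpy as np
def cal(c):
    k=m.get_calibration(c); return np.array(k["camera_matrix"]),np.array(k["R"]),np.array(k["t"])
def cloud(c,d):
    K,R,t=cal(c); v,u=np.indices(d.shape)
    P=np.stack([(u-K[0,2])/K[0,0]*d,(v-K[1,2])/K[1,1]*d,d],-1)
    return (P-t)@R      # R^T(P-t)
def onplane(c,uv,z):
    K,R,t=cal(c); uv=np.atleast_2d(uv).astype(float)
    r=np.c_[(uv-K[:2,2])/[K[0,0],K[1,1]],np.ones(len(uv))]@R; o=-R.T@t
    return o+r*((z-o[2])/r[:,2])[:,None]
def tube(W,centre,rad=.13):
    """axis centre & direction of tube from top-surface points"""
    s=(np.linalg.norm(W[...,:2]-centre,axis=-1)<rad)&(W[...,2]>.03)&(W[...,2]<.075)
    (cx,cy),(a,b),_=r=cv2.minAreaRect(W[s][:,:2].astype(np.float32))
    bx=cv2.boxPoints(r); e=[bx[1]-bx[0],bx[2]-bx[1]]; e=max(e,key=np.linalg.norm); e=e/np.linalg.norm(e)
    if e[0]>0:e=-e
    return np.array([cx,cy]),e,(a,b),np.percentile(W[s][:,2],98)
E
python3 - <<'E'
from h import *
p=cv2.imread("pics/top0.png"); d=np.load("pics/top0.npy"); W=cloud("top",d)
h=cv2.cvtColor(p,cv2.COLOR_BGR2HSV)
print("tube",tube(W,[.575,-.035],.11))
# folder
print("hsv folder",h[160,200],h[230,180],"tube",h[190,258],"fold",h[190:192,215:226].tolist())
mk=cv2.inRange(h,(17,100,90),(30,255,255)); mk[:110]=0; mk[270:]=0; mk[:,:115]=0; mk[:,325:]=0
cv2.imwrite("pics/mk.png",mk)
v,u=np.nonzero(mk); Q=onplane("top",np.c_[u,v],.004)[:,:2]
r=cv2.minAreaRect(Q.astype(np.float32)); print("folder",r,np.round(cv2.boxPoints(r),3).tolist())
# fold dark line: darkest pixel per row
g=p.sum(2).astype(int); pts=[]
for y in range(142,243):
    x0=int(212+(y-138)*16/107); xs=np.arange(x0-7,x0+8); w=np.clip(np.median(g[y,xs])-g[y,xs]-40,0,None)
    if w.sum()>0: pts.append(((w*xs).sum()/w.sum(),y))
L=onplane("top",pts,.004)[:,:2]; l=cv2.fitLine(L.astype(np.float32),cv2.DIST_HUBER,0,.001,.001).ravel();print("fold",len(pts),l,L[0],L[-1])
for c in([.575,-.035],):
  q,e,_,_=tube(W,np.array(c),.11); 
cv2.imwrite("pics/crop.png",cv2.resize(p[110:280,110:340],None,fx=3.3,fy=3.3,interpolation=cv2.INTER_CUBIC))
for n,uv in dict(glue=(231,108),tin=(186,116),eraser=(263,256),tape=(195,280),stap=(157,195)).items(): print(n,W[uv[1],uv[0]].round(3))
E
```

```text
tube (array([ 0.5860613 , -0.03808244]), array([-0.98698586, -0.16080703], dtype=float32), (0.18080689013004303, 0.06026037409901619), np.float64(0.06602167631116225))
hsv folder [ 21 138 192] [ 21 136 197] tube [ 17 165 145] fold [[[21, 137, 196], [21, 137, 196], [21, 135, 196], [21, 135, 196], [19, 150, 119], [19, 161, 76], [21, 136, 189], [21, 135, 196], [21, 135, 196], [21, 135, 196], [21, 135, 196]], [[21, 135, 196], [21, 135, 196], [21, 135, 196], [21, 135, 196], [20, 150, 133], [18, 165, 62], [21, 137, 188], [21, 135, 196], [21, 135, 196], [21, 134, 196], [21, 135, 196]]]
folder ((0.5799542665481567, 0.06644336879253387), (0.24072015285491943, 0.38039687275886536), 7.758376121520996) [[0.4350000023841858, 0.23899999260902405], [0.4860000014305115, -0.1379999965429306], [0.7250000238418579, -0.10599999874830246], [0.6740000247955322, 0.2709999978542328]]
fold 101 [0.9907782  0.13549386 0.57659566 0.06630486] [0.68580228 0.081097  ] [0.46906324 0.05157553]
glue [0.729 0.027 0.091]
tin [0.74  0.134 0.022]
eraser [ 0.438 -0.023  0.01 ]
tape [0.397 0.106 0.067]
stap [0.567 0.185 0.054]
```

View pics/crop.png

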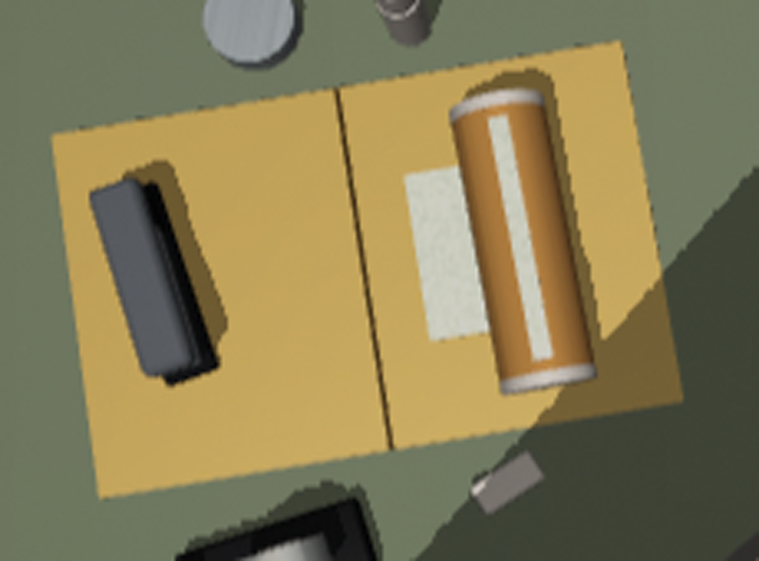

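The crop confirms it: the tube measures 181 x 60 mm, lies just right of the label and has its strip on top. It needs about 104 mm of roll. I'll use short strokes, pressing down with the two open fingertips spread along the tube's axis.

```bash
cat >> h.py <<'E'
FO=np.array([.580,.0664]); FY=np.array([-.9908,-.1352]); FX=np.array([-.1352,.9908])
def rot(e,s=1):
    y=s*np.array([e[0],e[1],0.]); x=np.array([0,0,-1.]); return np.c_[x,y,np.cross(x,y)]
def descend(xy,z0,fmin=4,zmin=.040,step=.0015):
    f0=m.current_force()[2]; z=z0
    while z>zmin:
        z-=step; m.move_l([*xy,z],max_speed=.03)
        f=m.current_force()[2]-f0
        if abs(f)>fmin: return z,f
    return z,0
E
python3 - <<'E'
from h import *
q=m.current_qpos(); c=np.array([.586,-.038]); e=np.array([-.987,-.161]); n=np.array([-.161,.987])
best=min((s for s in(1,-1)),key=lambda s:np.abs(m.inverse_kinematics([*(c-.009*n),.18],rot(e,s))-q).max())
print(best,m.current_time(),m.current_force())
R=rot(e,best); m.move_ptp([*(c-.009*n),.16],R); m.move_l([*(c-.009*n),.078],max_speed=.15)
print(m.current_time(),m.current_force(),m.current_grip_width())
print(descend(c-.009*n,.078),m.current_ee_pos(),m.current_time())
p,d=m.grab_frame("side"); cv2.imwrite("pics/s1.png",p[120:320,130:350][:,:,::-1].repeat(3,0).repeat(3,1))
E
```

```text
-1 0.6 [ 0.43853144  1.44551288 -0.23152897]
3.55 [-0.54311922 -0.46513818  0.38208624] 1.005311138179634
(0.049499999999999975, np.float64(12.70799519336036)) [ 0.58764069 -0.04713775  0.05055839] 8.3
```

View pics/s1.png

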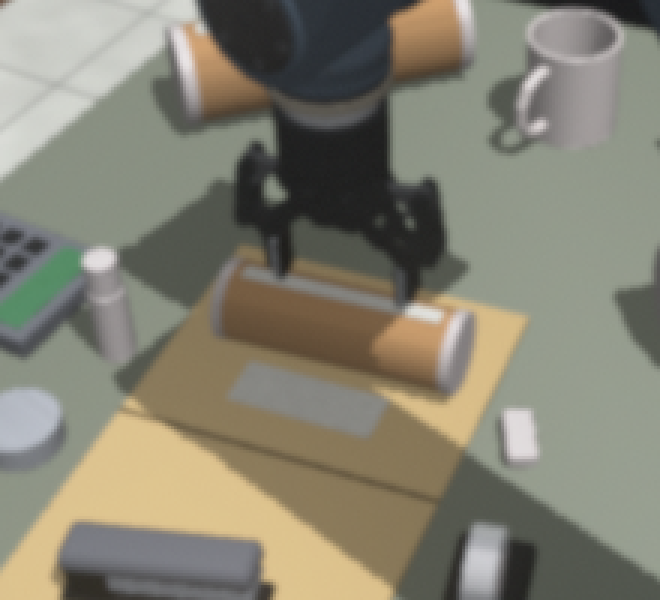

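The picture shows both fingertips on top of the tube near the strip, at crop pixels (280,270) and (405,300), with the label and fold clear. The force is 12.7 N. Next is stroke 1, then a check.

```bash
cat >> h.py <<'E'
def stroke(xy,n,L,z,segs=2,speed=.05):
    for i in range(1,segs+1):
        m.move_l([*(xy+n*L*i/segs),z],max_speed=speed); print("  F",np.round(m.current_force(),1),np.round(m.current_ee_pos(),4))
    m.move_l([*(xy+n*L),z+.006],max_speed=.03)
    m.move_l([*(xy+n*L),z+.05],max_speed=.15)
def rel(c,e):
    return "foldx %.4f foldy %.4f yaw %.2fdeg"%((c-FO)@FX,(c-FO)@FY,np.degrees(np.arctan2(e[1],e[0])-np.arctan2(FY[1],FY[0])))
E
python3 - <<'E'
from h import *
c=np.array([.586,-.038]); n=np.array([-.161,.987])
xy=c-.009*n; stroke(xy,n,.038,.0495)
m.move_l([*(xy-.01*n),.10],max_speed=.2)
for cam in("top","side"):
    p,d=m.grab_frame(cam); W=cloud(cam,d); t=tube(W,c+.018*n,.12); print(cam,t,rel(t[0],t[1])); np.save(f"pics/{cam}1.npy",d)
    cv2.imwrite(f"pics/{cam}1.png",p[:,:,::-1])
a=cv2.imread("pics/top1.png")[110:280,110:340]; b=cv2.imread("pics/side1.png")[150:320,120:350]
cv2.imwrite("pics/c1.png",cv2.resize(np.vstack([a,b]),None,fx=1.75,fy=1.75)); print(m.current_time())
E
```

```text
F [-5.8 -1.  13.9] [ 0.5845 -0.0281  0.0506]
  F [-2.8 -0.1 10.3] [ 0.5815 -0.0092  0.0503]h.py:17: RuntimeWarning: invalid value encountered in divide
  bx=cv2.boxPoints(r); e=[bx[1]-bx[0],bx[2]-bx[1]]; e=max(e,key=np.linalg.norm); e=e/np.linalg.norm(e)
Traceback (most recent call last):
  File "h.py", line 19, in tube
    return np.array([cx,cy]),e,(a,b),np.percentile(W[s][:,2],98)
                                     ~~~~~~~~~~~~~^^^^^^^^^^^^^^
IndexError: index -1 is out of bounds for axis 0 with size 0
```

```bash
cat >> h.py <<'E'
from scipy.optimize import least_squares
def tubefit(cam,d,guess,rad=.11):
    """cylinder R=30mm, axis at z=.034; parameters: centre line offset, yaw; ends give the centre"""
    W=cloud(cam,d); s=(np.linalg.norm(W[...,:2]-guess,axis=-1)<rad)&(W[...,2]>.03)&(W[...,2]<.072)
    P=W[s]; u=(P[:,:2]-FO)@FX; v=(P[:,:2]-FO)@FY; u0=(guess-FO)@FX
    k=np.abs(u-u0)<.05; P,u,v=P[k],u[k],v[k]
    f=lambda q:np.hypot((u-q[0]-q[1]*v)*np.cos(q[1]),P[:,2]-.034-q[2])-.03
    q=least_squares(f,[u0,0,0],loss="soft_l1",f_scale=.002).x
    g=np.abs(f(q))<.004; lo,hi=np.percentile(v[g],[.5,99.5]); vc=(lo+hi)/2; uc=q[0]+q[1]*vc
    print("%s foldx %.4f foldy %.4f yaw %.2fdeg dz %.4f len %.3f n %d t %.2f"%(cam,uc,vc,np.degrees(-q[1]),q[2],hi-lo,g.sum(),m.current_time()))
    return FO+uc*FX+vc*FY,-q[1]
def look(guess,cam="side",name=None):
    p,d=m.grab_frame(cam)
    if name: cv2.imwrite(f"pics/{name}.png",p[:,:,::-1])
    return tubefit(cam,d,guess)
E
python3 - <<'E'
from h import *
c=np.array([.586,-.038])
for k in("top","side"): tubefit(k,np.load(f"pics/{k}0.npy"),c)
look(np.array([.583,-.02]),name="side1")
a=cv2.imread("pics/side1.png")[150:320,120:350]; cv2.imwrite("pics/c1.png",cv2.resize(a,None,fx=3,fy=3))
print(m.current_ee_pos(),m.current_time())
E
```

```text
top foldx -0.1043 foldy 0.0084 yaw 1.42deg dz 0.0001 len 0.179 n 2589 t 10.65
side foldx -0.1049 foldy 0.0093 yaw 1.42deg dz 0.0001 len 0.179 n 2046 t 10.65
side foldx -0.0858 foldy 0.0094 yaw 1.39deg dz -0.0000 len 0.180 n 2127 t 10.70
[ 0.58855094 -0.05626071  0.09923097] 10.7
```

View pics/c1.png

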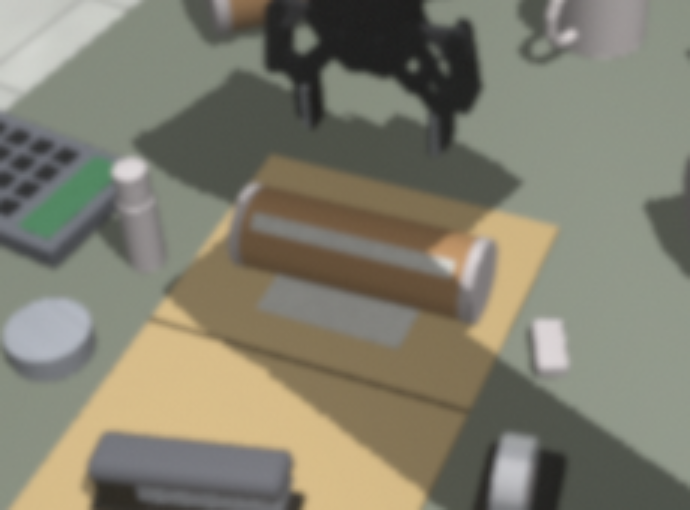

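Stroke 1 rolled the tube 19.1 mm for 38 mm of finger travel, so it isn't skidding, and the strip has turned toward the fold. The pressing force was about 10–14 N. I'll repeat this in a closed loop.

Run:
```python
from h import *
n=np.array([-.161,.987]); c,_=look(np.array([.583,-.02]))
for i in range(6):
    r=-(c-FO)@FX
    if abs(r)<.003 or m.current_time()>45: break
    k=int(np.ceil(abs(r)/.0215)); s=r/k; xy=c-n*s/2
    print("stroke",i,round(s,4))
    m.move_l([*xy,.10],max_speed=.2); m.move_l([*xy,.056],max_speed=.1); m.move_l([*xy,.0495],max_speed=.03)
    f=m.current_force()[2]; print("  down",round(f,1))
    if not 3<f<40: m.move_l([*xy,.1]); print("bad force"); break
    stroke(xy,n,2*s,.0495)
    b=c-n*.03; m.move_l([*b,.10],max_speed=.2)
    c0=c; c,_=look(c+n*s)
    if abs((c-c0)@n-s)>.008: print("off"); break
p,_=m.grab_frame("side"); cv2.imwrite("pics/c2.png",cv2.resize(p[150:320,120:350,::-1],None,fx=3,fy=3)); print(m.current_time())
```

```text
side foldx -0.0857 foldy 0.0095 yaw 1.44deg dz -0.0000 len 0.179 n 2124 t 10.75
stroke 0 0.0214
  down 8.0
  F [-1.2 -0.7 10.5] [ 0.5811 -0.0091  0.0507]
  F [ 0.2 -0.2  7.5] [0.5777 0.0121 0.0504]
side foldx -0.0640 foldy 0.0102 yaw 1.46deg dz -0.0002 len 0.180 n 2215 t 14.44
stroke 1 0.0213
  down 7.8
  F [-1.3  0.  11.6] [0.5776 0.0123 0.0507]
  F [-0.6  0.4  7.8] [0.5741 0.0334 0.0504]
side foldx -0.0428 foldy 0.0106 yaw 1.58deg dz -0.0002 len 0.180 n 2295 t 18.21
stroke 2 0.0214
  down 7.2
  F [-1.9  1.  10.5] [0.5743 0.0333 0.0507]
  F [-0.9  0.9  7.7] [0.5708 0.0545 0.0504]
side foldx -0.0212 foldy 0.0112 yaw 1.45deg dz -0.0002 len 0.180 n 2367 t 21.97
stroke 3 0.0212
  down 8.9
  F [-1.7 -0.1 11. ] [0.5707 0.0546 0.0507]
  F [-1.1  1.4  8.5] [0.5673 0.0755 0.0504]
side foldx 0.0000 foldy 0.0116 yaw 1.40deg dz -0.0002 len 0.180 n 2458 t 25.73
25.7833
```

View pics/c2.png

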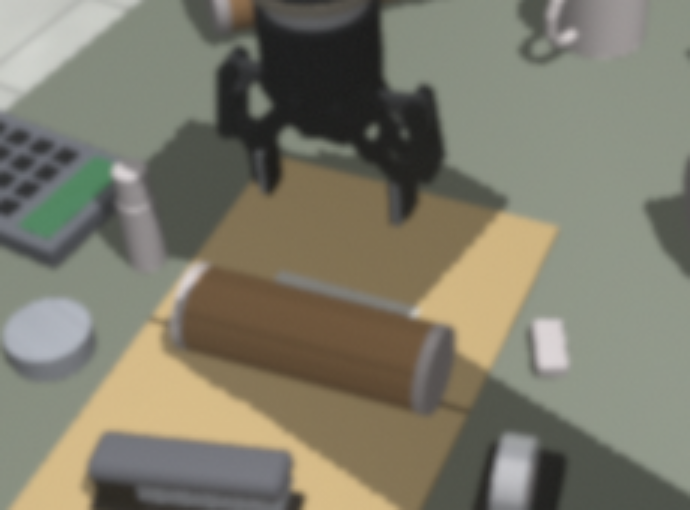

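The tube now lies over the fold, with line ends showing at (160,320) and (460,408). Its strip has gone underneath. I'll retract, cross-check with the top camera and hand in.

Run:
```python
from h import *
p=m.current_ee_pos(); m.move_l([p[0],p[1],.25],max_speed=.2); m.move_j([-1.328,.351,1.652,0,1.139,-.085]); m.dwell(.5)
a,_=look(FO,"top","top_end"); b,_=look(FO,"side"); m.dwell(.5); look(FO,"top")
d0=np.load("pics/top0.npy"); _,d=m.grab_frame("top"); W=cloud("top",d)
for n,uv in dict(glue=(231,108),tin=(186,116),eraser=(263,256),tape=(195,280),stap=(157,195),mug=(430,186)).items(): print(n,round(float(d[uv[1],uv[0]]-d0[uv[1],uv[0]]),4))
ok=all(abs((x-FO)@FX)<.006 for x in(a,b)); print(ok,m.current_force(),m.current_time())
if ok: m.sign_off()
```

```text
top foldx 0.0007 foldy 0.0108 yaw 1.42deg dz -0.0001 len 0.179 n 2621 t 29.61
side foldx 0.0001 foldy 0.0120 yaw 1.47deg dz -0.0002 len 0.180 n 2456 t 29.66
top foldx 0.0007 foldy 0.0109 yaw 1.44deg dz -0.0000 len 0.179 n 2622 t 30.21
glue 0.0013
tin 0.0003
eraser 0.0009
tape -0.0035
stap -0.0001
mug -0.0005
True [1.06388768 0.40552418 0.52617219] 30.2583
the job is handed in; nothing more can be done
```

I rolled the tube about 105 mm over the label to the fold and handed the job in at about 30 s. I used five short strokes, with both open fingertips pressing only on its top at roughly 7–14 N. Each measured stroke moved the tube half as far as the fingers, which is what rolling without skidding gives.

- **Final position:** the two cameras agree. The tube is 0.1–0.7 mm from the fold line, about 11 mm off the fold's middle along it, and 1.4° off the fold in angle. It had not moved after the hand was taken away.
- **Strip:** it was out of sight from above and from the side at the end. That fits it being underneath, but I did not measure its angle directly.
- **Other things on the desk:** depth spot checks on the glue stick, tin, eraser, tape dispenser, stapler and mug changed by less than 4 mm. I did not check the correction-fluid bottle, but the arm never worked near it.
- **Failed check:** one check with the top camera during the job failed because the hand blocked its view. I used the side camera until the arm was clear.

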